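# Unpack the display module and lay it screen-up on its stand

## Task

The white display module lies screen-down in the tight pocket of the dark foam insert. Lift its end between the finger notches first, tilting it clearly while its other end is still down in the pocket, then take it out, stand it up on edge or on end on the open cutting mat and let go. Take it again another way, turn it the rest of the way over and lay it gently, screen up, on the plywood stand, centred between the end cheeks and in line with the stand; never drop it or let it topple, and leave the plywood frames, glue bottle and striped model on the mat where they are.

Things in the scene. Friction and masses are not known exactly. Their poses are not given: they have to be found in the camera images.
- module_center (a point): Centre of the loose display module, a white plastic box 84 (its x) x 50 (its y) x 26 mm (its z), about 0.14 kg, rigid. The side its -z axis points to is the screen (dark glass); the +z side is the plain back with four screws and a grey hatch, which is up at the start. All faces may be gripped; 50 mm across its y is the usual grasp.
- module_tail (a point): Point of the module at the middle of its lower edge (screen side) of the -x end: 42 mm along -x and 13 mm along -z from module_center. This is the end that stays in the pocket at first.
- pocket_end (a point): Point fixed in the foam, in the middle of the pocket's closed end on its floor, where module_tail rests at the start (within 3 mm); axes as foam.
- foam: Dark grey firm foam insert, fixed, origin under the pocket's centre at the mat surface, z up. Spans x -75 to 60, y -80 to 80 mm, top 36 mm above the mat. Pocket 88 (x) x 54 (y) mm, 2 mm clear of the module all round, floor 12 mm above the mat: the module stands 2 mm proud. The module's x, y axes agree with the foam's at the start. Notches: see notch.
- stand: Plywood stand, fixed to the mat, origin under its centre at the mat surface, 116 (x) x 46 (y) mm, its seat 12 mm above the mat; at both ends a cheek 8 mm long rises 5 mm above the seat, leaving 100 mm between them for the module's 84 mm. The module overhangs its sides by 2 mm.
- seat (a point): Centre of the stand's seat surface; axes as stand.
- mat: Green cutting mat, fixed, 594 (x) x 750 (y) x 3 mm, origin under its centre at desk level; its surface is 3 mm above the desk. Foam, stand and some clutter are on it; the part of it between foam and stand, around x 0.53, y 0, is free for at least 50 mm either way in x and 50 mm in y.
- frame1: Loose plywood frame 48 x 36 x 4 mm lying on the mat, origin under its centre; leave alone.
- frame2: Another such plywood frame, leave alone.
- frame3: Another such plywood frame, leave alone.
- glue: Small white glue bottle with a nozzle, diameter 32, 85 mm high, origin at its foot; leave alone.
- model: Standing striped plywood model, 48 mm wide, 30 mm thick, 109 mm high, origin at its foot; leave alone.
- notch (a point): In the foam frame at x 25, y 0, on the pocket floor, midway between the two finger notches beside the module's +x end. Each runs from x -10 to the foam's open +x edge and from |y| 23 to 65 mm, down to the mat; outside them stand ribs 15 mm wide. Between them the floor and, from x 44 to 60, a lip 12 mm above the floor are 46 mm wide. Where x is below -10 the pocket has full walls.
Things that resemble listed ones, but are neither listed nor needed, are in the scene too. What is shaped like the part that bears module_center but blue is not meant.

How it is judged:
On the way, in this order (a step that is already met when the one before it is completed fails the run):
1. the module is tilted by more than 15 degrees, notch end up, while its other end is still in the pocket (module_tail within 25 mm of pocket_end) (angle between module_center's own z axis and vertical between 0.26 and 1.2 rad and distance between module_tail and pocket_end below 0.025 m), for 0.1 s.
2. the module stands on end or on edge on the mat (faces upright within 9 degrees), let go and still (angle between module_center's own z axis and vertical between 1.41 and 1.73 rad and height (world z) of module_center below 0.052 m and contact force between the fingers and module below 0.1 N and linear speed of module below 0.02 m/s), for 0.2 s.
At the end, for the whole second after the job is handed in: The module lies flat on the stand's seat, screen up (within 6 degrees), its centre within 10 mm of the seat's centre along and across the stand, its long side in line with the stand within 0.15 rad (either way round), at rest and released (angle between module_center's own z axis and vertical above 3.04 rad and x of module_center in the frame of seat between -0.01 and 0.01 m and y of module_center in the frame of seat between -0.01 and 0.01 m and z of module_center in the frame of seat between 0.01 and 0.016 m and angle between the x axis of module_center and the x axis of seat, either way round below 0.15 rad and linear speed of module below 0.02 m/s); the robot touches nothing.
It fails at once if the module is dropped or topples (moves faster than 0.35 m/s while not held) (contact force between the fingers and module below 0.05 N and linear speed of module above 0.35 m/s).
It fails at once if one of the small things on the mat (plywood frames, glue bottle, striped model) is moved by more than 30 mm (distance of any of frame1, frame2, frame3, glue, model from where it was at the start of the episode above 0.03 m).
It also fails if it takes over 67 s, if anything falls off the work surface, if the arm or the gripper's body presses on something with over 40 N, if the wrist force passes 120 N, or if a joint passes its speed limit or range.

## Robot

A 6-joint arm with a two-finger parallel gripper is mounted at the origin on the work surface. World frame = base frame: x ahead of the robot, y to its left, z up, the work surface at z = 0. Lengths are in m, angles in rad, forces in N, time in s.
With the tool pointing down it reaches from about 0.275 to 1 m from the base axis. Payload 8.4 kg.
Tool frame: the origin (TCP) lies at the very end of the fingers, on their centre line; the grasp point (between the pads) lies 19 mm behind it (grip_depth is the distance from the TCP to the grasp point, in m); z points along the fingers, y is the line along which they close (so a half turn about z gives the same grasp; the last joint's range is limited). The gripper opens to 85 mm and grips with 20 to 120 N. Pads are 22 mm wide; open, the fingers measure 114 mm over their backs; the gripper's body (76 mm by 85 mm) begins 54 mm behind the grasp point. The pads swing forward as they close: fully open they stand 13 mm farther back than shut.
Start: joints at [1.32, 0.353, 1.633, -0, 1.155, -0.002], TCP at [0.154, 0.606, 0.206] pointing down, gripper open.
Joint ranges: [-2.63, 2.63], [-0.92, 2.1], [0.06, 2.66], [-1.3, 4.44], [0, 2.69], [-3.02, 3.02]. Speed limits (rad/s): [2.22, 2.22, 2.79, 3.14, 3.14, 3.14].

## Interface

Orientations are given as a rotation vector (axis times angle).
In Python, from bench import get_state, snapshot, job_done, grip_depth gives the robot as it stands.
- The arm moves only by the tool move_arm, never from a script. Its arguments are lists of equal length, an entry for each row: "linear": the shift along the tool's x, y, z in mm, a list of three; "delta_rot": the turn, a rotation vector about the tool's x, y, z in rad, a list of three; "fingers": the closure, from -1 (fully open) to 1 (shut), so that 0 is half open. A call has 1 to 20 rows; each row shifts and turns the commanded pose from where the row before left it, along the tool's axes as they then stand; what a row does not reach is not made up. A row lasts 1/10 s, in which the tool goes at most 50 mm and 8.59 degrees, less where a joint would pass 70% of its speed; a pose out of reach is approached as far as the arm can. A call with a gripper value outside its range is refused whole. The fingers move at their own pace and stop on an object; "grip_force" is the grip in N (left out, the last holds). Time passes only in rows, so rows that do not move let the fingers close. It gives the time, the measured TCP pose, the force, the opening and the grip force at its end, in the units of the state.
- get_state(): the state, without advancing time (a new reading comes with each control period).
- snapshot(name): name is "scene" or "top" or "wrist"; returns a dict with "image" (420x560x3 uint8, red, green, blue), "depth" (420x560 float32, m along the optical axis (not along the pixel's ray), 0 where there is no reading), "vfov" (degrees; the focal length in pixels is half the picture's height over the tangent of half this angle, whatever the lens; pixels are square), "cx", "cy" (the principal point, pixels), "k1" (the pictures are not rectified: a ray, as slopes to the right and down, at radius r is drawn at 1 + k1 r^2 times it, then the intrinsics apply), "R" (3x3) and "t" (3): a world point X has camera coordinates R X + t. Camera axes: x right, y down, z forward; pixel columns grow to the right and rows downward; lengths in m; the calibration is good to about 2 mm. A picture is of the moment at which its call begins.
- job_done(): hands the job in; it is judged then, once.
The state is a dict: "t": time; "joints": joint angles; "qd": joint speeds; "joint_efforts": joint torques, N m; "position": TCP position; "eef_rot": TCP orientation; "ft_force": force on the tool from outside, world axes, zero at the start; "moment": the same for the moment, N m; "width": finger opening in m; "finger_force": force on a finger pad.
Only numpy, scipy, OpenCV 4.12 (cv2) and the standard library are available. Lean on these libraries where they do the work, as an engineer would, in place of code of your own. Each camera call takes 0.05 s, during which the arm holds its last target. There are 200 camera calls.

## Working session

There is one attempt and no reset: what is moved stays moved. The work goes in short steps, Python scripts to look and compute and a tool call to move; the robot and the scene stay as the last step left them, time stands still between calls to the robot, and variables do not carry over. Pictures are saved under pics/ and viewed, at most 10 in all, crops included, and the job is handed in when it is done.

Besides the shell and the picture viewer there is one more tool, called after ">>>" as name(argument=value, ...) on one line, values as JSON. move_arm: Moves the arm, as the interface text tells. Its arguments: {"type":"object","properties":{"linear":{"type":"array","items":{"type":"array","items":{"type":"number"}}},"delta_rot":{"type":"array","items":{"type":"array","items":{"type":"number"}}},"fingers":{"type":"array","items":{"type":"number"}},"grip_force":{"type":"number"}},"required":["linear","delta_rot","fingers"]}

```bash
mkdir -p pics; cat > h.py <<'E'
import numpy as np, cv2
from bench import get_state, snapshot
def save(n,img): cv2.imwrite('pics/'+n+'.png',cv2.cvtColor(img,cv2.COLOR_RGB2BGR))
def f(s): return 210/np.tan(np.radians(s['vfov'])/2)
def ray(s,u,v):
    x=np.array([(u-s['cx'])/f(s),(v-s['cy'])/f(s)]); y=x.copy()
    for _ in range(20): y=x/(1+s['k1']*(y@y))
    R=np.array(s['R']); return -R.T@np.array(s['t']), R.T@np.array([y[0],y[1],1])
def onplane(s,u,v,z):
    o,d=ray(s,u,v); return o+d*(z-o[2])/d[2]
def cloud(s):
    v,u=np.mgrid[0:420,0:560]; x=np.stack([(u-s['cx'])/f(s),(v-s['cy'])/f(s)],-1); y=x.copy()
    for _ in range(20): y=x/(1+s['k1']*(y**2).sum(-1,keepdims=True))
    P=np.concatenate([y,np.ones((420,560,1))],-1)*np.array(s['depth'])[...,None]
    return (P-np.array(s['t']))@np.array(s['R'])
E
python3 - <<'E'
from h import *
print(get_state())
a=snapshot('scene');b=snapshot('top')
for n,s in(('scene0',a),('top0',b)):
    save(n,s['image']); print(n,s['vfov'],s['k1'],-np.array(s['R']).T@s['t'])
np.save('top.npy',b,allow_pickle=True)
E
```

```text
{'t': 0.0, 'joints': array([ 1.31962494e+00,  3.53620907e-01,  1.63415167e+00,  4.30181598e-06,
        1.15522676e+00, -2.42185392e-03]), 'qd': array([ 6.35002417e-05, -2.94765374e-04,  1.11160523e-03,  2.26450277e-04,
        9.95227370e-05, -5.75445705e-05]), 'joint_efforts': array([-9.53166455e-04, -6.05247188e+01, -3.42071378e+01,  3.01471061e-05,
        9.26936249e-03, -5.29559799e-06]), 'position': array([0.15375044, 0.60524763, 0.20567123]), 'eef_rot': array([-3.89708306e-01, -3.11714370e+00,  2.19096612e-03]), 'ft_force': array([ 0.29778655, -0.06480016, -0.2904927 ]), 'moment': array([-0.02306277,  0.01180487, -0.01536441]), 'finger_force': 0.0, 'width': 0.08557001086142567}
scene0 53.29480834902102 0.026430237090026388 [ 1.07324837 -0.37165469  0.96768485]
top0 49.840520302156854 0.010217790365982173 [ 0.36349044 -0.14459253  1.1289781 ]
```

View pics/top0.png

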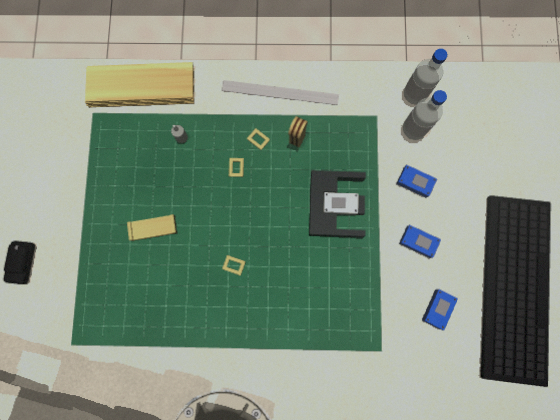

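View pics/scene0.png

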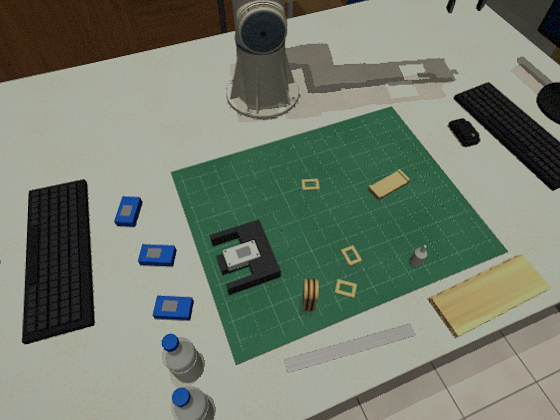

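The top view shows the foam near (338,204), its open +x end facing right (world −y). The white module is at (342,203) and the stand at (152,227). The frames are at (258,139), (236,167) and (234,265), the glue at (179,134) and the model at (297,133). Next I measure these.

```bash
python3 - <<'E'
from h import *
s=np.load('top.npy',allow_pickle=True).item(); I=s['image'].astype(int); C=cloud(s)
hsv=cv2.cvtColor(s['image'],cv2.COLOR_RGB2HSV)
def box(mask,roi,z,name):
    m=np.zeros(mask.shape,np.uint8); x0,y0,x1,y1=roi; m[y0:y1,x0:x1]=mask[y0:y1,x0:x1]
    n,l,st,_=cv2.connectedComponentsWithStats(m); k=1+st[1:,4].argmax(); m=(l==k)
    v,u=np.nonzero(m); P=np.array([onplane(s,a,b,z)[:2] for a,b in zip(u,v)])
    r=cv2.minAreaRect((P*1000).astype(np.float32)); print(name,np.round(r[0],1),np.round(r[1],1),round(r[2],1),'n',m.sum(),'depth z med',np.round(np.median(C[m][:,2]),4)); 
    print('  box',np.round(cv2.boxPoints(r)).tolist()); return m
br=I.sum(-1)
box((I.min(-1)>95)&(hsv[...,1]<60),(318,185,366,222),.041,'module')
box((I.max(-1)<55),(300,160,375,245),.039,'foam')
wood=(I[...,0]>I[...,2]+40)&(I[...,0]>120)
box(wood,(115,205,190,250),.017,'stand')
for i,r in enumerate([(244,125,274,152),(224,153,248,182),(218,250,250,280)]): box(wood,r,.007,f'frame{i}')
box(wood,(285,110,310,155),.11,'model')
print('glue',onplane(s,179,137,.05))
E
```

```text
module [ 576.5 -277.3] [83.8 50.7] 88.4 n 706 depth z med 0.0397
  box [[550.0, -318.0], [601.0, -320.0], [603.0, -236.0], [552.0, -235.0]]
foam [ 522.5 -236. ] [175.5  88.5] 47.1 n 182 depth z med 0.0171
  box [[430.0, -270.0], [495.0, -330.0], [615.0, -202.0], [550.0, -142.0]]
stand [511.3 192.6] [ 46.3 116.6] 10.5 n 860 depth z med 0.0137
  box [[478.0, 246.0], [499.0, 131.0], [545.0, 140.0], [523.0, 254.0]]
frame0 [748.9 -68.3] [47.8 35.9] 51.3 n 160 depth z med 0.0053
  box [[720.0, -76.0], [748.0, -98.0], [778.0, -61.0], [750.0, -38.0]]
frame1 [672.  -13.2] [47.7 36.1] 0.7 n 165 depth z med 0.0053
  box [[648.0, 5.0], [648.0, -32.0], [696.0, -31.0], [696.0, 5.0]]
frame2 [422.2 -15.8] [47.9 35.6] 72.7 n 177 depth z med 0.0056
  box [[398.0, -33.0], [432.0, -44.0], [446.0, 2.0], [412.0, 12.0]]
model [ 745.2 -165.8] [ 7.5 40.6] 65.1 n 48 depth z med 0.1088
  box [[725.0, -161.0], [762.0, -178.0], [765.0, -171.0], [728.0, -154.0]]
glue [0.7356248  0.12691928 0.05      ]
```

```bash
cat >> h.py <<'E'
from scipy.spatial.transform import Rotation as Ro, RigidTransform as RT
E
python3 -c "from scipy.spatial.transform import RigidTransform" 2>&1 | tail -1
cat > p.py <<'E'
import numpy as np
from scipy.linalg import logm, expm
from scipy.spatial.transform import Rotation as Ro
from bench import get_state
def T(R,p): M=np.eye(4); M[:3,:3]=R; M[:3,3]=p; return M
def now(): s=get_state(); return T(Ro.from_rotvec(s['eef_rot']).as_matrix(),s['position'])
def pose(p,yaw,tilt):
    """tool y along azimuth yaw, tool down then turned by tilt about tool y"""
    y=np.array([np.cos(yaw),np.sin(yaw),0]); z=np.array([0,0,-1.]); R=np.stack([np.cross(y,z),y,z],1)
    return T(R@Ro.from_rotvec([0,tilt,0]).as_matrix(),p)
def rows(A,B,N):
    E=expm(np.real(logm(np.linalg.inv(A)@B))/N)
    print('row mm',np.round(E[:3,3]*1000,2),'rot',np.round(Ro.from_matrix(E[:3,:3]).as_rotvec(),4),'x',N)
    P=A; L=[]
    for _ in range(N): P=P@E; L.append(P[:3,3])
    L=np.array(L); print('  min radius',np.hypot(L[:,0],L[:,1]).min().round(3),'min z',L[:,2].min().round(3),'end',L[-1].round(4))
def back(M,d): M=M.copy(); M[:3,3]-=d*M[:3,2]; return M
E
sed -i '$d' h.py
cat > g.py <<'E'
from p import *
yawm=np.radians(-91.6); c=np.array([.5765,-.2773,.028]); xm=np.array([np.cos(yawm),np.sin(yawm),0])
G=c+.020*xm
P=pose([0,0,0],yawm+np.pi/2,.7); P[:3,3]=G+.019*P[:3,2]
E
python3 - <<'E'
from g import *
print(P); A=now(); print(A)
B=P.copy(); B=back(P,.12)
rows(A,B,20); rows(A,B,30)
E
```

```text
[[ 0.02135565  0.99961012  0.01798761  0.57628333]
 [ 0.76454399 -0.02792164  0.64396652 -0.28505684]
 [ 0.64421769  0.         -0.76484219  0.013468  ]
 [ 0.          0.          0.          1.        ]]
[[-9.69205724e-01  2.46252260e-01 -2.96669385e-04  1.53799737e-01]
 [ 2.46252439e-01  9.69204966e-01 -1.21219247e-03  6.05303886e-01]
 [-1.09716939e-05 -1.24791944e-03 -9.99999221e-01  2.05731564e-01]
 [ 0.00000000e+00  0.00000000e+00  0.00000000e+00  1.00000000e+00]]
row mm [-54.05 -16.07 -14.6 ] rot [-0.0236  0.0295  0.0645] x 20
  min radius 0.56 min z 0.105 end [ 0.5741 -0.3623  0.1052]
row mm [-36.1  -10.28  -9.96] rot [-0.0157  0.0197  0.043 ] x 30
  min radius 0.56 min z 0.105 end [ 0.5741 -0.3623  0.1052]
```

```bash
python3 - <<'E'
from g import *
A=now(); M=pose([.53,-.1,.25],yawm+np.pi/2+.2,.0)
rows(A,M,20); rows(M,back(P,.12),12)
E
```

```text
row mm [-40.54 -11.91  -2.2 ] rot [-0.0001  0.      0.0575] x 20
  min radius 0.529 min z 0.208 end [ 0.53 -0.1   0.25]
row mm [-25.31   1.62   4.58] rot [-0.0058  0.0581  0.016 ] x 12
  min radius 0.55 min z 0.105 end [ 0.5741 -0.3623  0.1052]
```

>>> move_arm(linear=[[-40.5,-11.9,-2.2],[-40.5,-11.9,-2.2],[-40.5,-11.9,-2.2],[-40.5,-11.9,-2.2],[-40.5,-11.9,-2.2],[-40.5,-11.9,-2.2],[-40.5,-11.9,-2.2],[-40.5,-11.9,-2.2],[-40.5,-11.9,-2.2],[-40.5,-11.9,-2.2],[-40.5,-11.9,-2.2],[-40.5,-11.9,-2.2],[-40.5,-11.9,-2.2],[-40.5,-11.9,-2.2],[-40.5,-11.9,-2.2],[-40.5,-11.9,-2.2],[-40.5,-11.9,-2.2],[-40.5,-11.9,-2.2],[-40.5,-11.9,-2.2],[-40.5,-11.9,-2.2]], delta_rot=[[0,0,0.0575],[0,0,0.0575],[0,0,0.0575],[0,0,0.0575],[0,0,0.0575],[0,0,0.0575],[0,0,0.0575],[0,0,0.0575],[0,0,0.0575],[0,0,0.0575],[0,0,0.0575],[0,0,0.0575],[0,0,0.0575],[0,0,0.0575],[0,0,0.0575],[0,0,0.0575],[0,0,0.0575],[0,0,0.0575],[0,0,0.0575],[0,0,0.0575]], fingers=[-1,-1,-1,-1,-1,-1,-1,-1,-1,-1,-1,-1,-1,-1,-1,-1,-1,-1,-1,-1])

```text
t: 2.1
position: [0.5295, -0.1006, 0.2502]
eef_rot: [-2.025, -2.401, 0.0]
ft_force: [0.2, -0.4, 0.1]
width: 0.0856
finger_force: 0.0
```

>>> move_arm(linear=[[-25.3,1.6,4.6],[-25.3,1.6,4.6],[-25.3,1.6,4.6],[-25.3,1.6,4.6],[-25.3,1.6,4.6],[-25.3,1.6,4.6],[-25.3,1.6,4.6],[-25.3,1.6,4.6],[-25.3,1.6,4.6],[-25.3,1.6,4.6],[-25.3,1.6,4.6],[-25.3,1.6,4.6],[0,0,0]], delta_rot=[[-0.0058,0.0581,0.016],[-0.0058,0.0581,0.016],[-0.0058,0.0581,0.016],[-0.0058,0.0581,0.016],[-0.0058,0.0581,0.016],[-0.0058,0.0581,0.016],[-0.0058,0.0581,0.016],[-0.0058,0.0581,0.016],[-0.0058,0.0581,0.016],[-0.0058,0.0581,0.016],[-0.0058,0.0581,0.016],[-0.0058,0.0581,0.016],[0,0,0]], fingers=[-1,-1,-1,-1,-1,-1,-1,-1,-1,-1,-1,-1,-1])

```text
t: 3.4
position: [0.5709, -0.3625, 0.0996]
eef_rot: [-1.844, -1.783, -0.672]
ft_force: [-0.3, 0.3, 0.0]
width: 0.0849
finger_force: 0.0
```

```bash
python3 - <<'E'
from g import *
from h import *
print(get_state()['joints'].round(2)); rows(now(),back(P,.12),1); rows(now(),back(P,.04),8)
s=snapshot('wrist'); save('w1',s['image']); np.save('w1.npy',s,allow_pickle=True)
E
```

```text
[-0.82  0.84  1.24  0.47  1.6  -0.9 ]
row mm [ 3.84  3.14 -4.12] rot [-0.0027 -0.0049 -0.0069] x 1
  min radius 0.679 min z 0.105 end [ 0.5741 -0.3623  0.1052]
row mm [0.45 0.41 9.48] rot [-0.0003 -0.0006 -0.0009] x 8
  min radius 0.654 min z 0.044 end [ 0.5756 -0.3108  0.0441]
```

View pics/w1.png

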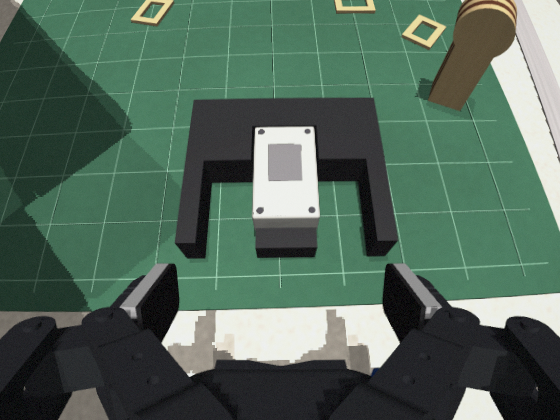

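The wrist view shows the module's back face with corners near (253,127), (316,127), (320,217) and (252,217), well placed between the notches. I check its position once more from here.

```bash
python3 - <<'E'
from h import *
s=np.load('w1.npy',allow_pickle=True).item(); hsv=cv2.cvtColor(s['image'],cv2.COLOR_RGB2HSV)
m=((hsv[...,2]>165)&(hsv[...,1]<50)).astype(np.uint8); m[:110]=0;m[230:]=0;m[:,:235]=0;m[:,335:]=0
v,u=np.nonzero(m); P=np.array([onplane(s,a,b,.041)[:2] for a,b in zip(u,v)])*1000
r=cv2.minAreaRect(P.astype(np.float32)); print(r,np.round(cv2.boxPoints(r)).tolist())
E
```

```text
((576.0851440429688, -275.5830383300781), (82.8183822631836, 49.13681411743164), 88.75931549072266) [[551.0, -316.0], [600.0, -318.0], [602.0, -235.0], [552.0, -234.0]]
```

```bash
sed -i 's/-91.6/-91.4/;s/.5765,-.2773/.5763,-.2766/' g.py; python3 - <<'E'
from g import *
A=now(); rows(A,back(P,.05),7); rows(back(P,.05),P,7)
E
```

```text
row mm [0.27 0.33 9.65] rot [ 0.     -0.0004 -0.001 ] x 7
  min radius 0.657 min z 0.052 end [ 0.5753 -0.3166  0.0517]
row mm [-0.    0.    7.14] rot [-0.  0.  0.] x 7
  min radius 0.642 min z 0.013 end [ 0.5761 -0.2844  0.0135]
```

>>> move_arm(linear=[[0.3,0.3,9.6],[0.3,0.3,9.6],[0.3,0.3,9.6],[0.3,0.3,9.6],[0.3,0.3,9.6],[0.3,0.3,9.6],[0.3,0.3,9.6],[0,0,7.1],[0,0,7.1],[0,0,7.1],[0,0,7.1],[0,0,7.1],[0,0,7.1],[0,0,7.1],[0,0,0],[0,0,0]], delta_rot=[[0,0,-0.001],[0,0,-0.001],[0,0,-0.001],[0,0,-0.001],[0,0,-0.001],[0,0,-0.001],[0,0,-0.001],[0,0,0],[0,0,0],[0,0,0],[0,0,0],[0,0,0],[0,0,0],[0,0,0],[0,0,0],[0,0,0]], fingers=[-1,-1,-1,-1,-1,-1,-1,-1,-1,-1,-1,-1,-1,-1,-1,-1])

```text
t: 5.05
position: [0.5777, -0.2842, 0.0174]
eef_rot: [-1.839, -1.8, -0.675]
ft_force: [0.5, -0.1, -1.0]
width: 0.0854
finger_force: 0.0
```

```bash
python3 - <<'E'
from g import *
rows(now(),P,1); s=get_state(); print(s['ft_force'],s['joints'].round(2))
E
```

```text
row mm [-2.68 -1.65  2.9 ] rot [0.0019 0.0004 0.004 ] x 1
  min radius 0.642 min z 0.013 end [ 0.5761 -0.2844  0.0135]
[ 0.45034304 -0.11373878 -1.02027913] [-0.74  0.87  1.41  0.52  1.4  -0.95]
```

>>> move_arm(linear=[[-2.0,-1.5,2.0],[0,0,0],[0,0,0],[0,0,0],[0,0,0],[0,0,0],[0,0,0],[0,0,0]], delta_rot=[[0,0,0],[0,0,0],[0,0,0],[0,0,0],[0,0,0],[0,0,0],[0,0,0],[0,0,0]], fingers=[-1,-0.3,0.0,0.3,0.6,0.8,0.8,0.8], grip_force=50)

```text
t: 5.85
position: [0.5765, -0.2849, 0.015]
eef_rot: [-1.84, -1.801, -0.675]
ft_force: [-0.9, -4.1, 5.4]
width: 0.0483
finger_force: 52.2
```

```bash
python3 - <<'E'
from g import *
from h import *
rows(now(),P,1); s=get_state(); print(s['ft_force'],s['width'],s['finger_force'],now()[:3,1:3])
s=snapshot('wrist'); save('w2',s['image'])
E
```

```text
row mm [-0.58 -0.37  1.55] rot [0.0026 0.001  0.0042] x 1
  min radius 0.642 min z 0.013 end [ 0.5761 -0.2844  0.0135]
[-0.94723779 -4.12654254  5.35130609] 0.04830554642281242 52.233556509017944 [[ 0.9997262   0.0183679 ]
 [-0.02291561  0.64322867]
 [ 0.004733   -0.76545378]]
```

View pics/w2.png

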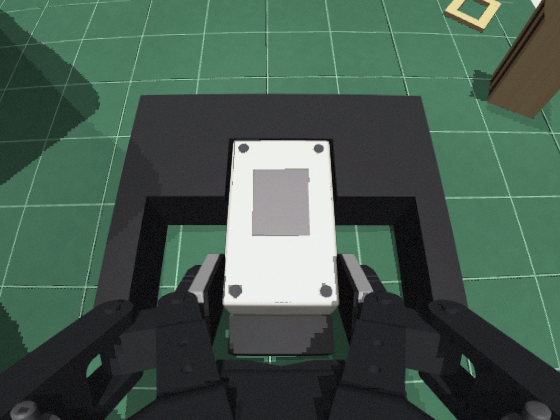

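The module is gripped by its sides in the notches, with the pads near (207,280) and (357,280). Next I plan the tilt about the tail.

```bash
cat >> g.py <<'E'
zw=np.array([0,0,1.])
ym=np.cross(zw,xm); M0=T(np.stack([xm,ym,zw],1),c)
t0=c-.042*xm-.013*zw
def mod(th,dx,dz):
    R=M0[:3,:3]@Ro.from_rotvec([0,-th,0]).as_matrix()
    return T(R, t0+dx*xm+dz*zw+R@[.042,0,.013])
E
python3 - <<'E'
from g import *
A=now(); K=np.linalg.inv(M0)@A; np.save('K.npy',K); print(K.round(3))
W=[M0]+[mod(*a) for a in((.15,.0025,.004),(.45,.009,.007),(.45,.009,.087))]
for a,b,n in zip(W,W[1:],(5,8,8)): rows(a@K,b@K,n)
E
```

```text
[[-0.765 -0.002 -0.643  0.008]
 [-0.004  1.     0.003  0.   ]
 [ 0.643  0.005 -0.765 -0.013]
 [ 0.     0.     0.     1.   ]]
row mm [ 1.06  0.01 -2.08] rot [ 0.0001 -0.03   -0.0001] x 5
  min radius 0.643 min z 0.017 end [ 0.5764 -0.2868  0.0265]
row mm [ 0.65  0.01 -2.09] rot [ 0.0002 -0.0375 -0.0001] x 8
  min radius 0.644 min z 0.029 end [ 0.5764 -0.2889  0.0439]
row mm [ 2.46  0.04 -9.69] rot [0. 0. 0.] x 8
  min radius 0.645 min z 0.054 end [ 0.5764 -0.2889  0.1239]
```

>>> move_arm(linear=[[1.1,0,-2.1],[1.1,0,-2.1],[1.1,0,-2.1],[1.1,0,-2.1],[1.1,0,-2.1],[0.6,0,-2.1],[0.6,0,-2.1],[0.6,0,-2.1],[0.6,0,-2.1],[0.6,0,-2.1],[0.6,0,-2.1],[0.6,0,-2.1],[0.6,0,-2.1],[0,0,0],[0,0,0],[0,0,0],[0,0,0]], delta_rot=[[0,-0.03,0],[0,-0.03,0],[0,-0.03,0],[0,-0.03,0],[0,-0.03,0],[0,-0.0375,0],[0,-0.0375,0],[0,-0.0375,0],[0,-0.0375,0],[0,-0.0375,0],[0,-0.0375,0],[0,-0.0375,0],[0,-0.0375,0],[0,0,0],[0,0,0],[0,0,0],[0,0,0]], fingers=[0.8,0.8,0.8,0.8,0.8,0.8,0.8,0.8,0.8,0.8,0.8,0.8,0.8,0.8,0.8,0.8,0.8])

```text
t: 7.6
position: [0.5758, -0.2891, 0.0432]
eef_rot: [-2.115, -2.067, -0.27]
ft_force: [-0.0, -0.1, -1.9]
width: 0.0484
finger_force: 51.8
```

```bash
python3 - <<'E'
from g import *
from h import *
K=np.load('K.npy'); M=now()@np.linalg.inv(K); print('tilt',np.arccos(M[2,2]),'tail off',(M[:3,3]-M[:3,:3]@[.042,0,.013]-t0)*1000)
s=snapshot('wrist'); save('w3',s['image'])
E
```

```text
tilt 0.44900763211658706 tail off [-0.679791   -9.15381402  6.32942174]
```

View pics/w3.png

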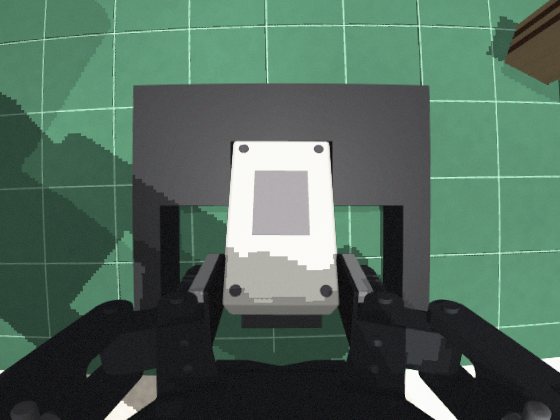

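The module has not moved between the pads and is tilted with its tail still in the pocket. Next I lift it out, carry it and turn it to upright above the mat.

```bash
cat >> g.py <<'E'
def stood(z): return T(np.array([[0,1,0],[0,0,1],[1,0,0.]]),[.53,0,z])
E
python3 - <<'E'
from g import *
K=np.load('K.npy'); A=now(); U=A.copy(); U[2,3]+=.1
S=stood(.075)@K; print(S.round(3))
rows(A,U,6); rows(U,S,20)
E
```

```text
[[-0.004  1.     0.003  0.53 ]
 [ 0.643  0.005 -0.765 -0.013]
 [-0.765 -0.002 -0.643  0.083]
 [ 0.     0.     0.     1.   ]]
row mm [  4.12   0.06 -16.15] rot [-0.  0.  0.] x 6
  min radius 0.644 min z 0.06 end [ 0.5758 -0.2891  0.1432]
row mm [14.83 -2.42 -1.03] rot [-0.0002 -0.0561 -0.0015] x 20
  min radius 0.531 min z 0.083 end [ 0.5304 -0.013   0.0833]
```

>>> move_arm(linear=[[4.1,0,-16.1],[4.1,0,-16.1],[4.1,0,-16.1],[4.1,0,-16.1],[4.1,0,-16.1],[4.1,0,-16.1],[4.1,0,-16.1],[4.1,0,-16.1]], delta_rot=[[0,0,0],[0,0,0],[0,0,0],[0,0,0],[0,0,0],[0,0,0],[0,0,0],[0,0,0]], fingers=[0.8,0.8,0.8,0.8,0.8,0.8,0.8,0.8])

```text
t: 8.45
position: [0.5755, -0.2888, 0.178]
eef_rot: [-2.115, -2.068, -0.27]
ft_force: [0.4, -0.3, -2.4]
width: 0.0484
finger_force: 52.2
```

>>> move_arm(linear=[[14.8,-2.4,-1],[14.8,-2.4,-1],[14.8,-2.4,-1],[14.8,-2.4,-1],[14.8,-2.4,-1],[14.8,-2.4,-1],[14.8,-2.4,-1],[14.8,-2.4,-1],[14.8,-2.4,-1],[14.8,-2.4,-1],[14.8,-2.4,-1],[14.8,-2.4,-1],[14.8,-2.4,-1],[14.8,-2.4,-1],[14.8,-2.4,-1],[14.8,-2.4,-1],[14.8,-2.4,-1],[14.8,-2.4,-1],[14.8,-2.4,-1],[14.8,-2.4,-1]], delta_rot=[[0,-0.056,-0.0015],[0,-0.056,-0.0015],[0,-0.056,-0.0015],[0,-0.056,-0.0015],[0,-0.056,-0.0015],[0,-0.056,-0.0015],[0,-0.056,-0.0015],[0,-0.056,-0.0015],[0,-0.056,-0.0015],[0,-0.056,-0.0015],[0,-0.056,-0.0015],[0,-0.056,-0.0015],[0,-0.056,-0.0015],[0,-0.056,-0.0015],[0,-0.056,-0.0015],[0,-0.056,-0.0015],[0,-0.056,-0.0015],[0,-0.056,-0.0015],[0,-0.056,-0.0015],[0,-0.056,-0.0015]], fingers=[0.8,0.8,0.8,0.8,0.8,0.8,0.8,0.8,0.8,0.8,0.8,0.8,0.8,0.8,0.8,0.8,0.8,0.8,0.8,0.8])

```text
t: 10.45
position: [0.5305, -0.0124, 0.1167]
eef_rot: [1.698, 1.707, -0.794]
ft_force: [0.4, 0.1, -2.4]
width: 0.0485
finger_force: 52.3
```

>>> move_arm(linear=[[0,0,0],[0,0,0]], delta_rot=[[0,0,0],[0,0,0]], fingers=[0.8,0.8])

```text
t: 10.65
position: [0.5303, -0.0131, 0.1164]
eef_rot: [1.698, 1.711, -0.794]
ft_force: [-0.5, 0.5, -1.5]
width: 0.048
finger_force: 52.3
```

```bash
python3 - <<'E'
from g import *
from h import *
K=np.load('K.npy'); A=now(); M=A@np.linalg.inv(K); print(M.round(3),get_state()['joints'].round(2))
rows(A,stood(.057)@K,8); rows(stood(.057)@K,stood(.047)@K,5)
s=snapshot('scene'); save('s4',cv2.resize(s['image'][120:280,180:400],None,fx=3.5,fy=3.5))
E
```

```text
[[ 0.003  1.    -0.     0.53 ]
 [-0.002  0.     1.    -0.   ]
 [ 1.    -0.003  0.002  0.108]
 [ 0.     0.     0.     1.   ]] [ 0.47  0.59  1.84 -0.79  1.3   0.91]
row mm [4.89 0.03 4.11] rot [-0.0003 -0.0002  0.0003] x 8
  min radius 0.53 min z 0.065 end [ 0.5304 -0.013   0.0653]
row mm [1.53 0.   1.29] rot [ 0. -0.  0.] x 5
  min radius 0.531 min z 0.055 end [ 0.5304 -0.013   0.0553]
```

View pics/s4.png

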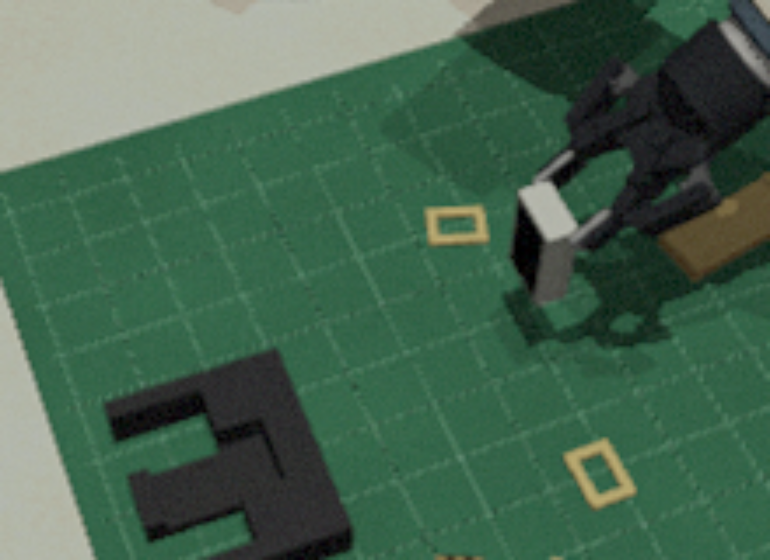

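The module hangs upright at crop (545,240) with its screen toward the foam and the mat free below it. Lowering.

>>> move_arm(linear=[[4.9,0,4.1],[4.9,0,4.1],[4.9,0,4.1],[4.9,0,4.1],[4.9,0,4.1],[4.9,0,4.1],[4.9,0,4.1],[4.9,0,4.1],[1.5,0,1.3],[1.5,0,1.3],[1.5,0,1.3],[1.5,0,1.3],[1.5,0,1.3],[0,0,0],[0,0,0]], delta_rot=[[0,0,0],[0,0,0],[0,0,0],[0,0,0],[0,0,0],[0,0,0],[0,0,0],[0,0,0],[0,0,0],[0,0,0],[0,0,0],[0,0,0],[0,0,0],[0,0,0],[0,0,0]], fingers=[0.8,0.8,0.8,0.8,0.8,0.8,0.8,0.8,0.8,0.8,0.8,0.8,0.8,0.8,0.8])

```text
t: 12.2
position: [0.5298, -0.0134, 0.0553]
eef_rot: [1.699, 1.71, -0.795]
ft_force: [0.2, -0.6, -2.0]
width: 0.0483
finger_force: 52.3
```

```bash
python3 - <<'E'
from g import *
K=np.load('K.npy'); A=now(); M=A@np.linalg.inv(K); print(M.round(4)); print(get_state()['ft_force'])
E
```

```text
[[ 3.000e-03  1.000e+00  4.000e-04  5.294e-01]
 [-1.200e-03 -4.000e-04  1.000e+00 -4.000e-04]
 [ 1.000e+00 -3.000e-03  1.200e-03  4.700e-02]
 [ 0.000e+00  0.000e+00  0.000e+00  1.000e+00]]
[ 0.17617141 -0.64972373 -2.03723331]
```

Not touching yet (about 2 mm to go), so I lower in 0.5 mm steps.

>>> move_arm(linear=[[0.4,0,0.3],[0.4,0,0.3],[0.4,0,0.3],[0,0,0]], delta_rot=[[0,0,0],[0,0,0],[0,0,0],[0,0,0]], fingers=[0.8,0.8,0.8,0.8])

```text
t: 12.6
position: [0.5299, -0.0134, 0.0546]
eef_rot: [1.698, 1.709, -0.795]
ft_force: [-2.2, 2.3, 4.9]
width: 0.0484
finger_force: 53.0
```

>>> move_arm(linear=[[0.4,0,0.3],[0,0,0]], delta_rot=[[0,0,0],[0,0,0]], fingers=[0.8,0.8])

```text
t: 12.8
position: [0.5299, -0.0134, 0.0546]
eef_rot: [1.698, 1.708, -0.796]
ft_force: [-2.2, 2.5, 10.0]
width: 0.0481
finger_force: 53.3
```

>>> move_arm(linear=[[-0.4,0,-0.3],[0,0,0],[0,0,0],[0,0,0],[0,0,0],[0,0,0],[0,0,0],[0,0,0]], delta_rot=[[0,0,0],[0,0,0],[0,0,0],[0,0,0],[0,0,0],[0,0,0],[0,0,0],[0,0,0]], fingers=[0.8,0.8,0.3,0.1,-0.1,-0.4,-0.7,-1], grip_force=20)

```text
t: 13.6
position: [0.5298, -0.0133, 0.0536]
eef_rot: [1.699, 1.71, -0.795]
ft_force: [0.5, 0.2, 0.0]
width: 0.0844
finger_force: 0.0
```

```bash
python3 - <<'E'
from g import *
from h import *
print(get_state()['ft_force'],get_state()['width'],now()[:3,2])
rows(now(),back(now(),.1),7)
s=snapshot('top'); save('t5',cv2.resize(s['image'][120:300,120:400],None,fx=2.8,fy=2.8,interpolation=cv2.INTER_CUBIC)); np.save('t5.npy',s,allow_pickle=True)
E
```

```text
[0.46109279 0.20835475 0.01522774] 0.08435784976398741 [ 2.84149505e-04 -7.64652808e-01 -6.44442397e-01]
row mm [ -0.     0.   -14.29] rot [-0.  0. -0.] x 7
  min radius 0.53 min z 0.063 end [0.5297 0.0631 0.118 ]
```

View pics/t5.png

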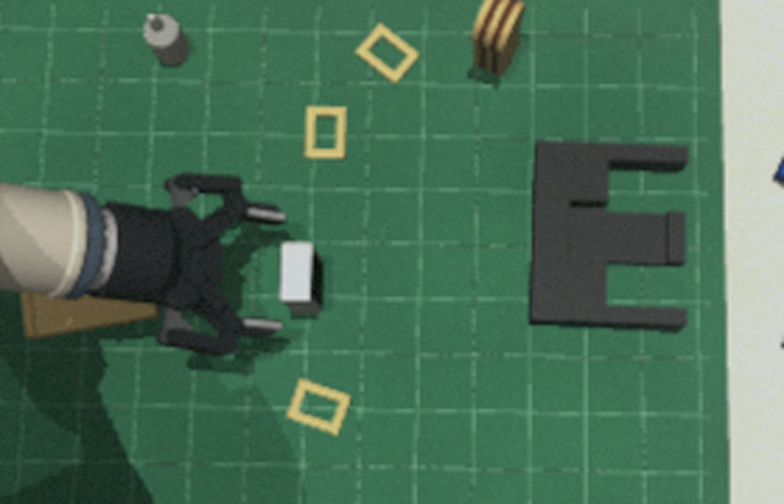

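Released. The module stands with its top face at crop (297,270), with the fingers clear at (265,213) and (262,325). I retract, swing over and take it from the other side.

```bash
cat >> g.py <<'E'
def grasp2(M,tilt=.85,gx=.005,gz=-.003):
    G=(M@[gx,0,gz,1])[:3]; y=M[:3,1]; P=pose([0,0,0],np.arctan2(y[1],y[0]),tilt); P[:3,3]=G+.019*P[:3,2]; return P
E
python3 - <<'E'
from g import *
from h import *
A=now(); B=back(A,.1); C=pose([.53,.0,.24],0,0); S=stood(.045); S[0,3]=.5294; Q=grasp2(S); D=back(Q,.11)
rows(A,B,7); rows(B,C,10); rows(C,D,12); print(Q.round(3),D[:3,3])
s=np.load('t5.npy',allow_pickle=True).item(); m=np.zeros((420,560),np.uint8); roi=(slice(200,235),slice(214,238)); I=s['image']; m[roi]=(I[roi].min(-1)>165)
v,u=np.nonzero(m); P=np.array([onplane(s,a,b,.087)[:2] for a,b in zip(u,v)])*1000; print(cv2.minAreaRect(P.astype(np.float32)),len(u))
E
```

```text
row mm [ -0.     0.   -14.29] rot [ 0.  0. -0.] x 7
  min radius 0.53 min z 0.063 end [0.5297 0.0631 0.118 ]
row mm [-11.58  -0.02  -8.17] rot [-0.0002  0.0871  0.0006] x 10
  min radius 0.53 min z 0.132 end [ 0.53 -0.    0.24]
row mm [-9.91 -0.05  8.  ] rot [0.     0.0708 0.    ] x 12
  min radius 0.53 min z 0.11 end [ 0.5294 -0.0714  0.1101]
[[ 0.     1.     0.     0.529]
 [ 0.66   0.     0.751  0.011]
 [ 0.751  0.    -0.66   0.037]
 [ 0.     0.     0.     1.   ]] [ 0.5294     -0.07136652  0.11005847]
((530.1441650390625, -1.5007133483886719), (45.04611587524414, 23.476015090942383), 0.8933815360069275) 202
```

>>> move_arm(linear=[[0,0,-14.3],[0,0,-14.3],[0,0,-14.3],[0,0,-14.3],[0,0,-14.3],[0,0,-14.3],[0,0,-14.3],[-11.6,0,-8.2],[-11.6,0,-8.2],[-11.6,0,-8.2],[-11.6,0,-8.2],[-11.6,0,-8.2],[-11.6,0,-8.2],[-11.6,0,-8.2],[-11.6,0,-8.2],[-11.6,0,-8.2],[-11.6,0,-8.2]], delta_rot=[[0,0,0],[0,0,0],[0,0,0],[0,0,0],[0,0,0],[0,0,0],[0,0,0],[0,0.087,0.0006],[0,0.087,0.0006],[0,0.087,0.0006],[0,0.087,0.0006],[0,0.087,0.0006],[0,0.087,0.0006],[0,0.087,0.0006],[0,0.087,0.0006],[0,0.087,0.0006],[0,0.087,0.0006]], fingers=[-1,-1,-1,-1,-1,-1,-1,-1,-1,-1,-1,-1,-1,-1,-1,-1,-1])

```text
t: 15.35
position: [0.5305, 0.0004, 0.2423]
eef_rot: [-2.219, -2.22, -0.003]
ft_force: [-0.3, 0.5, 0.2]
width: 0.0856
finger_force: 0.0
```

>>> move_arm(linear=[[-9.9,0,8],[-9.9,0,8],[-9.9,0,8],[-9.9,0,8],[-9.9,0,8],[-9.9,0,8],[-9.9,0,8],[-9.9,0,8],[-9.9,0,8],[-9.9,0,8],[-9.9,0,8],[-9.9,0,8],[0,0,0]], delta_rot=[[0,0.071,0],[0,0.071,0],[0,0.071,0],[0,0.071,0],[0,0.071,0],[0,0.071,0],[0,0.071,0],[0,0.071,0],[0,0.071,0],[0,0.071,0],[0,0.071,0],[0,0.071,0],[0,0,0]], fingers=[-1,-1,-1,-1,-1,-1,-1,-1,-1,-1,-1,-1,-1])

```text
t: 16.65
position: [0.5288, -0.0713, 0.1083]
eef_rot: [-1.716, -1.709, -0.776]
ft_force: [-0.4, 0.1, -0.3]
width: 0.0852
finger_force: 0.0
```

```bash
python3 - <<'E'
from g import *
from h import *
A=now(); S=stood(.045); S[0,3]=.5298; S[1,3]=-.0008; Q=grasp2(S); np.save('S.npy',S); print(get_state()['joints'].round(2))
rows(A,back(Q,.11),1); rows(A,back(Q,.04),8); rows(back(Q,.04),Q,6)
s=snapshot('wrist'); save('w6',s['image']);
E
```

```text
[-0.58  0.64  1.75  0.69  1.38 -0.94]
row mm [ 0.8   0.97 -1.82] rot [-0.0027 -0.0051 -0.0057] x 1
  min radius 0.535 min z 0.11 end [ 0.5298 -0.0722  0.1101]
row mm [0.07 0.14 8.52] rot [-0.0003 -0.0006 -0.0007] x 8
  min radius 0.53 min z 0.064 end [ 0.5298 -0.0196  0.0639]
row mm [-0.    0.    6.67] rot [0. 0. 0.] x 6
  min radius 0.53 min z 0.037 end [0.5298 0.0105 0.0375]
```

View pics/w6.png

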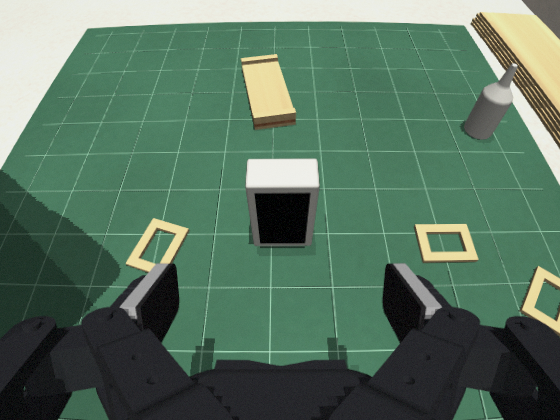

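The module stands centred at (283,200), screen toward the gripper, between the open fingers at (150,295) and (412,295). I go in and grip.

>>> move_arm(linear=[[0.1,0.1,8.5],[0.1,0.1,8.5],[0.1,0.1,8.5],[0.1,0.1,8.5],[0.1,0.1,8.5],[0.1,0.1,8.5],[0.1,0.1,8.5],[0.1,0.1,8.5],[0,0,6.7],[0,0,6.7],[0,0,6.7],[0,0,6.7],[0,0,6.7],[0,0,6.7],[0,0,0],[0,0,0]], delta_rot=[[0,-0.0006,-0.0007],[0,-0.0006,-0.0007],[0,-0.0006,-0.0007],[0,-0.0006,-0.0007],[0,-0.0006,-0.0007],[0,-0.0006,-0.0007],[0,-0.0006,-0.0007],[0,-0.0006,-0.0007],[0,0,0],[0,0,0],[0,0,0],[0,0,0],[0,0,0],[0,0,0],[0,0,0],[0,0,0]], fingers=[-1,-1,-1,-1,-1,-1,-1,-1,-1,-1,-1,-1,-1,-1,-1,-1])

```text
t: 18.3
position: [0.5306, 0.0107, 0.0396]
eef_rot: [-1.716, -1.723, -0.775]
ft_force: [-0.6, -1.0, 0.8]
width: 0.0854
finger_force: 0.0
```

```bash
python3 - <<'E'
from g import *
rows(now(),grasp2(np.load('S.npy')),1); print(get_state()['ft_force'])
E
```

```text
row mm [-1.79 -0.8   1.25] rot [-0.001   0.0033  0.0035] x 1
  min radius 0.53 min z 0.037 end [0.5298 0.0105 0.0375]
[-0.63200546 -1.02744808  0.7598151 ]
```

>>> move_arm(linear=[[0,-0.7,1],[0,0,0],[0,0,0],[0,0,0],[0,0,0],[0,0,0],[0,0,0],[0,0,0],[0,0,0],[0,0,0]], delta_rot=[[0,0,0],[0,0,0],[0,0,0],[0,0,0],[0,0,0],[0,0,0],[0,0,0],[0,0,0],[0,0,0],[0,0,0]], fingers=[-0.7,-0.4,-0.2,-0.1,0,0.1,0.2,0.3,0.5,0.8], grip_force=30)

```text
t: 19.3
position: [0.53, 0.0113, 0.0393]
eef_rot: [-1.716, -1.723, -0.776]
ft_force: [-1.5, -2.5, 5.6]
width: 0.049
finger_force: 30.9
```

>>> move_arm(linear=[[0,0,0],[0,0,0],[0,0,0]], delta_rot=[[0,0,0],[0,0,0],[0,0,0]], fingers=[0.8,0.8,0.8], grip_force=55)

```text
t: 19.6
position: [0.53, 0.0113, 0.0395]
eef_rot: [-1.716, -1.723, -0.776]
ft_force: [-1.7, -3.6, 7.0]
width: 0.0478
finger_force: 55.4
```

```bash
cat >> g.py <<'E'
a=np.radians(100.5); sx=np.array([np.cos(a),np.sin(a),0]); sz=np.array([0,0,-1.])
def seated(z,c=(.5113,.1926)): return T(np.stack([sx,np.cross(sz,sx),sz],1),[*c,z])
E
python3 - <<'E'
from g import *
from h import *
A=now(); S=np.load('S.npy')
# centre across the grip follows the fingers
S[0,3]=A[0,3]; K=np.linalg.inv(S)@A; np.save('K2.npy',K); print(K.round(4),get_state()['ft_force'])
U=A.copy(); U[2,3]+=.12; F=seated(.10)@K; print(F.round(3))
rows(A,U,8); rows(U,F,24)
E
```

```text
[[ 7.494e-01  2.400e-03 -6.621e-01 -5.500e-03]
 [-3.700e-03  1.000e+00 -5.000e-04  0.000e+00]
 [ 6.621e-01  2.800e-03  7.494e-01  1.210e-02]
 [ 0.000e+00  0.000e+00  0.000e+00  1.000e+00]] [-1.72126575 -3.6357091   6.97972969]
[[-0.14   0.983  0.12   0.512]
 [ 0.736  0.185 -0.651  0.187]
 [-0.662 -0.003 -0.749  0.088]
 [ 0.     0.     0.     1.   ]]
row mm [11.24  0.04 -9.93] rot [-0.  0. -0.] x 8
  min radius 0.53 min z 0.055 end [0.53   0.0113 0.1595]
row mm [ 7.84 -0.22  4.07] rot [ 0.0008 -0.0653 -0.0084] x 24
  min radius 0.53 min z 0.088 end [0.5123 0.1872 0.0879]
```

>>> move_arm(linear=[[2.2,0,-2],[4.5,0,-4],[11.2,0,-9.9],[11.2,0,-9.9],[11.2,0,-9.9],[11.2,0,-9.9],[11.2,0,-9.9],[11.2,0,-9.9],[11.2,0,-9.9],[4.5,0,-4]], delta_rot=[[0,0,0],[0,0,0],[0,0,0],[0,0,0],[0,0,0],[0,0,0],[0,0,0],[0,0,0],[0,0,0],[0,0,0]], fingers=[0.8,0.8,0.8,0.8,0.8,0.8,0.8,0.8,0.8,0.8])

```text
t: 20.6
position: [0.5302, 0.0112, 0.1605]
eef_rot: [-1.717, -1.724, -0.777]
ft_force: [0.5, -1.0, -1.4]
width: 0.0477
finger_force: 56.8
```

>>> move_arm(linear=[[7.8,-0.2,4.1],[7.8,-0.2,4.1],[7.8,-0.2,4.1],[7.8,-0.2,4.1],[7.8,-0.2,4.1],[7.8,-0.2,4.1],[7.8,-0.2,4.1],[7.8,-0.2,4.1],[7.8,-0.2,4.1],[7.8,-0.2,4.1],[7.8,-0.2,4.1],[7.8,-0.2,4.1],[7.8,-0.2,4.1],[7.8,-0.2,4.1],[7.8,-0.2,4.1],[7.8,-0.2,4.1],[7.8,-0.2,4.1],[7.8,-0.2,4.1],[7.8,-0.2,4.1],[7.8,-0.2,4.1]], delta_rot=[[0.0008,-0.0653,-0.0084],[0.0008,-0.0653,-0.0084],[0.0008,-0.0653,-0.0084],[0.0008,-0.0653,-0.0084],[0.0008,-0.0653,-0.0084],[0.0008,-0.0653,-0.0084],[0.0008,-0.0653,-0.0084],[0.0008,-0.0653,-0.0084],[0.0008,-0.0653,-0.0084],[0.0008,-0.0653,-0.0084],[0.0008,-0.0653,-0.0084],[0.0008,-0.0653,-0.0084],[0.0008,-0.0653,-0.0084],[0.0008,-0.0653,-0.0084],[0.0008,-0.0653,-0.0084],[0.0008,-0.0653,-0.0084],[0.0008,-0.0653,-0.0084],[0.0008,-0.0653,-0.0084],[0.0008,-0.0653,-0.0084],[0.0008,-0.0653,-0.0084]], fingers=[0.8,0.8,0.8,0.8,0.8,0.8,0.8,0.8,0.8,0.8,0.8,0.8,0.8,0.8,0.8,0.8,0.8,0.8,0.8,0.8])

```text
t: 22.6
position: [0.5157, 0.1695, 0.1164]
eef_rot: [1.787, 2.087, -0.405]
ft_force: [-0.2, -0.6, -2.3]
width: 0.048
finger_force: 56.8
```

>>> move_arm(linear=[[7.8,-0.2,4.1],[7.8,-0.2,4.1],[7.8,-0.2,4.1],[7.8,-0.2,4.1],[0,0,0],[0,0,0]], delta_rot=[[0.0008,-0.0653,-0.0084],[0.0008,-0.0653,-0.0084],[0.0008,-0.0653,-0.0084],[0.0008,-0.0653,-0.0084],[0,0,0],[0,0,0]], fingers=[0.8,0.8,0.8,0.8,0.8,0.8])

```text
t: 23.2
position: [0.5122, 0.1865, 0.0856]
eef_rot: [1.607, 1.94, -0.615]
ft_force: [0.3, -0.1, -1.2]
width: 0.0479
finger_force: 56.8
```

```bash
python3 - <<'E'
from g import *
from h import *
A=now(); K=np.load('K2.npy'); M=A@np.linalg.inv(K); print(M.round(4),get_state()['joints'].round(2),get_state()['width'])
F=seated(.045)@K; rows(A,F,8); rows(F,seated(.031)@K,7)
s=snapshot('wrist'); save('w7',s['image']); np.save('w7.npy',s,allow_pickle=True)
E
```

```text
[[-1.818e-01  9.833e-01 -2.400e-03  5.112e-01]
 [ 9.833e-01  1.818e-01 -1.300e-03  1.919e-01]
 [-8.000e-04 -2.600e-03 -1.000e+00  9.770e-02]
 [ 0.000e+00  0.000e+00  0.000e+00  1.000e+00]] [ 0.74  0.62  1.75 -0.63  1.27  0.89] 0.04791590163819232
row mm [4.43 0.06 4.88] rot [-0.0003  0.0001  0.0002] x 8
  min radius 0.545 min z 0.033 end [0.5123 0.1872 0.0329]
row mm [1.32 0.01 1.5 ] rot [-0. -0.  0.] x 7
  min radius 0.545 min z 0.019 end [0.5123 0.1872 0.0189]
```

View pics/w7.png

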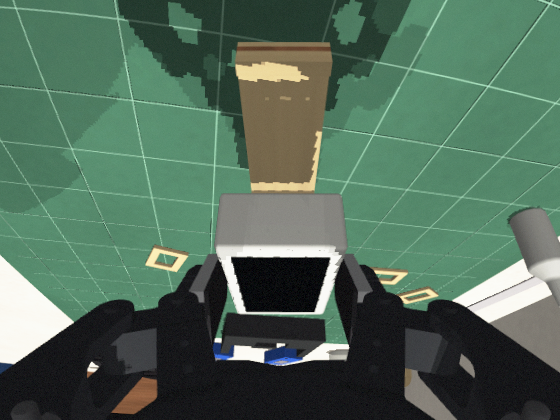

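The wrist view shows the module screen up at (281,283) and the stand below it, its axis at about column 284 in line with the module. Lowering onto the seat.

>>> move_arm(linear=[[4.4,0,4.9],[4.4,0,4.9],[4.4,0,4.9],[4.4,0,4.9],[4.4,0,4.9],[4.4,0.1,4.9],[4.4,0.1,4.9],[4.4,0.1,4.9],[1.3,0,1.5],[1.3,0,1.5],[1.3,0,1.5],[1.3,0,1.5],[1.3,0,1.5],[1.3,0,1.5],[0,0,0],[0,0,0]], delta_rot=[[0,0,0],[0,0,0],[0,0,0],[0,0,0],[0,0,0],[0,0,0],[0,0,0],[0,0,0],[0,0,0],[0,0,0],[0,0,0],[0,0,0],[0,0,0],[0,0,0],[0,0,0],[0,0,0]], fingers=[0.8,0.8,0.8,0.8,0.8,0.8,0.8,0.8,0.8,0.8,0.8,0.8,0.8,0.8,0.8,0.8])

```text
t: 24.85
position: [0.5126, 0.1866, 0.0215]
eef_rot: [1.607, 1.938, -0.614]
ft_force: [-0.1, -0.1, -2.1]
width: 0.048
finger_force: 56.8
```

```bash
python3 - <<'E'
from g import *
A=now(); K=np.load('K2.npy'); M=A@np.linalg.inv(K); print(M.round(4),get_state()['ft_force'])
E
```

```text
[[-0.1816  0.9834 -0.0011  0.5116]
 [ 0.9834  0.1816 -0.0018  0.192 ]
 [-0.0016 -0.0014 -1.      0.0336]
 [ 0.      0.      0.      1.    ]] [-0.1478469  -0.07350514 -2.09782554]
```

>>> move_arm(linear=[[0.7,0,0.75],[0.7,0,0.75],[0.7,0,0.75],[0,0,0]], delta_rot=[[0,0,0],[0,0,0],[0,0,0],[0,0,0]], fingers=[0.8,0.8,0.8,0.8])

```text
t: 25.25
position: [0.5125, 0.1866, 0.0183]
eef_rot: [1.607, 1.938, -0.614]
ft_force: [-0.6, 0.5, -1.7]
width: 0.0478
finger_force: 56.8
```

>>> move_arm(linear=[[0.3,0,0.4],[0.3,0,0.4],[0,0,0]], delta_rot=[[0,0,0],[0,0,0],[0,0,0]], fingers=[0.8,0.8,0.8])

```text
t: 25.55
position: [0.5126, 0.1866, 0.0177]
eef_rot: [1.607, 1.938, -0.614]
ft_force: [-1.7, 0.7, 0.7]
width: 0.0477
finger_force: 57.1
```

>>> move_arm(linear=[[0.3,0,0.4],[0,0,0]], delta_rot=[[0,0,0],[0,0,0]], fingers=[0.8,0.8])

```text
t: 25.75
position: [0.5126, 0.1866, 0.0176]
eef_rot: [1.606, 1.938, -0.614]
ft_force: [-2.6, 1.5, 6.4]
width: 0.0477
finger_force: 57.7
```

>>> move_arm(linear=[[0.2,0,0.3],[0,0,0]], delta_rot=[[0,0,0],[0,0,0]], fingers=[0.8,0.8], grip_force=20)

```text
t: 25.95
position: [0.5126, 0.1866, 0.0176]
eef_rot: [1.606, 1.937, -0.614]
ft_force: [-3.9, 1.3, 8.9]
width: 0.048
finger_force: 58.0
```

>>> move_arm(linear=[[0,0,0],[0,0,0],[0,0,0],[0,0,0],[0,0,0],[0,0,0],[0,0,0],[0,0,0]], delta_rot=[[0,0,0],[0,0,0],[0,0,0],[0,0,0],[0,0,0],[0,0,0],[0,0,0],[0,0,0]], fingers=[0.4,0.3,0.2,0.1,-0.1,-0.4,-0.7,-1])

```text
t: 26.75
position: [0.5126, 0.1864, 0.0165]
eef_rot: [1.606, 1.938, -0.614]
ft_force: [1.1, 0.6, -0.4]
width: 0.0845
finger_force: 0.0
```

>>> move_arm(linear=[[0,0,0],[0,0,-5],[0,0,-10],[0,0,-15],[0,0,-20],[0,0,-20],[0,0,-20],[0,0,-20],[0,0,-20],[0,0,-20],[0,0,0]], delta_rot=[[0,0,0],[0,0,0],[0,0,0],[0,0,0],[0,0,0],[0,0,0],[0,0,0],[0,0,0],[0,0,0],[0,0,0],[0,0,0]], fingers=[-1,-1,-1,-1,-1,-1,-1,-1,-1,-1,-1])

```text
t: 27.85
position: [0.4954, 0.2875, 0.1314]
eef_rot: [1.607, 1.94, -0.607]
ft_force: [1.6, -0.0, -0.8]
width: 0.0855
finger_force: 0.0
```

```bash
python3 - <<'E'
from g import *
from h import *
s=snapshot('wrist'); save('w8',s['image']); C=cloud(s)
hsv=cv2.cvtColor(s['image'],cv2.COLOR_RGB2HSV)
m=(C[...,2]>.034)&(C[...,2]<.047)&(np.hypot(C[...,0]-.511,C[...,1]-.192)<.07)
P=C[m]; r=cv2.minAreaRect((P[:,:2]*1000).astype(np.float32)); print('by depth',r,len(P),np.median(P[:,2]))
A=np.c_[P[:,:2]-P[:,:2].mean(0),np.ones(len(P))]; print('slope',np.linalg.lstsq(A,P[:,2],rcond=None)[0])
E
```

```text
by depth ((510.5751953125, 194.80975341796875), (49.95354461669922, 83.25364685058594), 10.357503890991211) 3360 0.04152814206908332
slope [ 0.00553134 -0.02687094  0.04107071]
```

View pics/w8.png

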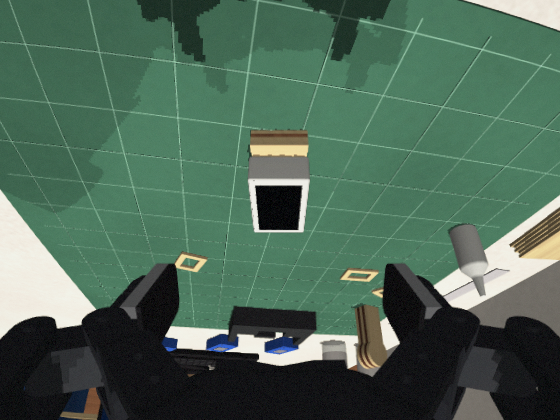

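The module lies screen up between the cheeks at (279,195). Its centre is about 2 mm from the seat centre, it is in line with the stand and flat, and the gripper is clear.

```bash
python3 -c "
from bench import job_done; print(job_done())"
```

```text
the job is handed in; nothing more can be done
None
```

The job is handed in at about 28 s of the 67 s: the module was tilted out of the pocket, stood on end and released, then regrasped and laid screen up on the stand about 2 mm from the seat's centre; the judge's result was not shown.

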